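# Try a repair dowel in the go / no-go gauge

## Robot

A 6-joint arm with a two-finger parallel gripper is mounted at the origin on the work surface. World frame = base frame: x ahead of the robot, y to its left, z up, the work surface at z = 0. Lengths are in mm, angles in degrees, forces in N, time in s.
With the tool pointing down it reaches from about 225 to 725 mm from the base axis. Payload 3.1 kg.
Tool frame: the origin (TCP) lies where the fingers leave the gripper's body, on its centre line; the fingertips stand 73 mm ahead of it and the grasp point (between the pads) lies 54 mm ahead of it; z points along the fingers, y is the direction in which the jaws open and shut (so a half turn about z gives the same grasp; the last joint's range is limited). The gripper opens to 85 mm and grips with 20 to 120 N. Pads are 22 mm wide; open, the fingers measure 114 mm over their backs; the gripper's body (76 mm by 85 mm) begins 54 mm behind the grasp point. The pads swing forward as they close: fully open they stand 13 mm farther back than shut.
Start: joints at [66.876, 2.75, 5.684, 92.934, 0, 82.678], TCP at [142.974, 505.15, 303.912] pointing down, gripper open.
Joint ranges: [-166.93, 166.93], [-56.73, 111.36], [-69.38, 81.34], [-121.58, 131.49], [-85.45, 84.26], [-180, 180]. Speed limits (degrees/s): [159.86, 159.86, 180, 180, 180, 180].

## Interface

Orientations are given as [roll, pitch, yaw] about the fixed x, y, z axes, in that order (R = Rz(yaw) Ry(pitch) Rx(roll)).
In Python, from bench import status, viewer, bot gives the robot as it stands. The module is installed in compiled form; this text tells all that it offers.
- The arm moves only by the tool carry_out, never from a script. Its argument "motion" is a list of rows, each a list of 7 numbers: the shift along the tool's x, y, z in m, then the turn, a rotation vector about the tool's x, y, z in degrees, then the closure in counts, from 0 (fully open) to 255 (shut). In form: [[tx, ty, tz, wx, wy, wz, grip], ...]. A call has 1 to 20 rows; each row shifts and turns the pose as measured when the row begins, along the tool's axes as they then stand; what a row does not reach is not made up. A row lasts 1/8 s, in which the tool goes at most 62.5 mm and 10.7 degrees, less where a joint would pass 70% of its speed; a pose out of reach is approached as far as the arm can. A call is refused whole if a number of a shift passes 0.0625 or a number of a turn 10.7, either way. A call with a gripper value outside its range is refused whole. The fingers move at their own pace and stop on an object; "force" is the grip in N (left out, the last holds). Time passes only in rows, so rows that do not move let the fingers close. It gives the time, the measured TCP pose, the force and the opening at its end, in the units of the state.
- status.observe(): the state, without advancing time (a new reading comes with each control period).
- viewer.camera(name): name is "scene" or "side" or "wrist"; returns a dict with "pixels" (400x640x3 uint8, red, green, blue), "range_z" (400x640 float32, mm along the optical axis (not along the pixel's ray), 0 where there is no reading), "mtx" (3x3 intrinsics, pixels), "pose" (4x4, takes a point from camera to world coordinates); the wrist camera has in their place "tool_from_camera" (4x4, takes a point from camera to tool coordinates, whose origin is the TCP and whose axes are the flange's). Camera axes: x right, y down, z forward; pixel columns grow to the right and rows downward; lengths in mm; the calibration is good to about 2 mm. A picture is of the moment at which its call begins: read the wrist's pose just before it.
- bot.job_done(): hands the job in, once; it reports no verdict.
The state is a dict: "t": time; "qpos": joint angles; "joint_velocities": joint speeds; "joint_efforts": joint torques, N m; "position": TCP position; "eef_rot": TCP orientation; "ft_force": force on the tool from outside, world axes, zero at the start; "moment": the same for the moment, N m; "width": finger opening in mm.
Only numpy, scipy, OpenCV 4.12 (cv2) and the standard library are available. Lean on these libraries where they do the work, as an engineer would, in place of code of your own. Each camera call takes 0.05 s, during which the arm holds its last target. There are 200 camera calls.

## Task

Take the brass stone-repair dowel from the grey rack, push it level down through the green go gap of the gauge, then lean on it against the red no-go jaws below with roughly 10 N for about a second; they must stop it, and the gauge must never be pressed with more than 25 N. Then draw it out set it right down in the empty lane of the green tray and only then let go, leaving everything else where it is.

Things in the scene. Friction and masses are not known exactly. Their poses are not given: they have to be found in the camera images.
- dowel: the dowel to check: plain round brass-coloured rod, 16 mm diameter, 150 mm long, about 0.15 to 0.27 kg; origin at its centre, its axis is its own x. It starts in one of the two lanes of the grey rack, its centre 45.3 mm above the table
- rack: grey rack with black V-blocks: origin under the centre of its fixed base plate (165 x 150 x 10 mm), z up. Two dowel lanes along its y, at x = -37.5 and +37.5 mm; each is a pair of 14 mm thick 90-degree V-blocks at y = -52 and +52 mm, V bottom at z = 34, top edges at z = 51 mm; clear for fingers between them
- tray: green tray with light wooden V-blocks: origin under the centre of its fixed base plate (165 x 150 x 10 mm), z up. Two dowel lanes along its y, at x = -37.5 and +37.5 mm; each is a pair of 14 mm thick 90-degree V-blocks at y = -52 and +52 mm, V bottom at z = 34, top edges at z = 51 mm; clear for fingers between them. The lane at x = -37.5 mm is empty
- tray_free (a point): centre of the dowel's place in the empty lane of the green tray: where the dowel's centre lies when it rests in the V-blocks, 45.3 mm above the table
- gauge: snap gauge, open at the top, fixed: dark base 110 (x) x 150 (y) x 10 mm, origin under its centre, z up. Two equal cheeks 14 mm thick at y = -57 and +57 mm, 100 mm clear between them for the fingers. The dowel goes in from above, lying along the gauge's y at x = 0, through both cheeks. Highest edge z = 108 mm
- go_gap (a point): middle of the green go gap, on the gauge at x = y = 0, z = 91 mm. The green lands stand 19 mm apart in the gauge's x, from z = 98 down to 84 mm, with a 45 degree lead-in above (z 98 to 108). Below them the space is 30 mm wide. The dowel is through when its centre is below z = 76 mm
- nogo_zone (a point): middle of the height range in which the red no-go jaws (9 mm apart in x) may stop the dowel: x = y = 0, z = 57 mm. They are set at a different height each time and clamped rigid; the stopped dowel's centre lies anywhere from z = 45 to 69 mm, so find it by feel, at 10 mm/s or less. This point does not follow the jaws
- dowel_thick: bystander: steel-grey dowel, 22 mm diameter, 150 mm long, lying in the other lane of the grey rack; origin at its centre, axis along its own x
- dowel_done: bystander: steel-grey dowel, 20 mm diameter, 150 mm long, already lying in the far (+x of the tray) lane of the green tray; origin at its centre, axis along its own x
- cup: bystander: clear plastic cup, 80 mm across, 85 mm tall; origin at the centre of its underside
- spatula: bystander: spatula lying on the table near the robot, low; origin at its underside
- brush: bystander: brush lying on the table by the stone; origin at its underside
- mallet: bystander: hammer lying on the table at the left; origin at its underside
- jar: bystander: small jar, 60 mm across, 75 mm tall; origin at the centre of its underside
Things that resemble listed ones, but are neither listed nor needed, are in the scene too. Several things have the shape of the tray; the one meant has the colours described above.

How it is judged:
By the outcome, as a careful person would: the job done as asked, in the order asked, and still so for the second after the job is handed in, with the robot touching nothing.
It also fails if it takes over 67 s, if anything falls off the work surface, if the arm or the gripper's body presses on something with over 40 N, if the wrist force passes 120 N, or if a joint passes its speed limit or range.

## Working session

There is one attempt and no reset: what is moved stays moved. The work goes in short steps, Python scripts to look and compute and a tool call to move; the robot and the scene stay as the last step left them, time stands still between calls to the robot, and variables do not carry over. Pictures are saved under pics/ and viewed, about 8 in all and at most 12, crops included, and the job is handed in when it is done.

Besides the shell and the picture viewer there is one more tool, called after ">>>" as a command line: name --pt "numbers of a row" for each row, then --argument value for the rest. carry_out: Moves the arm, as the interface text tells. Its arguments: {"type":"object","properties":{"motion":{"type":"array","items":{"type":"array","items":{"type":"number"}}},"force":{"type":"number"}},"required":["motion"]}

```bash
mkdir -p pics; cat > h.py <<'E'
import numpy as np, cv2
from bench import status, viewer, bot
from scipy.spatial.transform import Rotation as R
def save(c,name): cv2.imwrite('pics/'+name,cv2.cvtColor(c['pixels'],cv2.COLOR_RGB2BGR))
def tcp(s):
    T=np.eye(4);T[:3,:3]=R.from_euler('xyz',s['eef_rot'],degrees=True).as_matrix();T[:3,3]=s['position'];return T
def wristcam():
    s=status.observe();c=viewer.camera('wrist');c['pose']=tcp(s)@c['tool_from_camera'];return c
def cloud(c):
    z=c['range_z'].astype(float);v,u=np.indices(z.shape);K=c['mtx']
    p=np.stack([(u-K[0,2])/K[0,0]*z,(v-K[1,2])/K[1,1]*z,z],-1)
    return p@c['pose'][:3,:3].T+c['pose'][:3,3]
E
python3 - <<'E'
from h import *
s=status.observe();print(s)
for n in('scene','side'):
    c=viewer.camera(n);save(c,n+'.png');np.savez(n+'.npz',**c);print(n,c['mtx'].round(1).tolist(),c['pose'].round(3).tolist())
E
```

```text
{'t': 0.0, 'qpos': array([ 6.68754865e+01,  2.79150711e+00,  5.58904086e+00,  9.29312135e+01,
       -3.99222857e-04,  8.26788142e+01]), 'joint_velocities': array([ 0.07093704, -0.00991671,  0.08167178, -0.10011031,  0.00949999,
        0.04461542]), 'joint_efforts': array([-2.03213393e-03, -3.38785386e+01,  3.20013428e+01,  2.04850186e-02,
       -2.40130694e-04,  2.62993595e-06]), 'position': array([142.80441173, 504.74519841, 302.70700331]), 'eef_rot': array([-1.79867359e+02, -1.66390085e-02,  1.64196654e+02]), 'ft_force': array([-0.65537473,  0.20729537, -0.62489036]), 'moment': array([-0.00757065,  0.0343005 , -0.00441864]), 'width': 85.18352726648382}
scene [[487.7, 0.0, 327.5], [0.0, 487.7, 197.6], [0.0, 0.0, 1.0]] [[-0.233, 0.826, -0.514, 1181.543], [0.972, 0.19, -0.135, 187.518], [-0.014, -0.531, -0.847, 1212.847], [0.0, 0.0, 0.0, 1.0]]
side [[391.6, 0.0, 322.0], [0.0, 391.6, 198.3], [0.0, 0.0, 1.0]] [[0.998, -0.04, 0.041, 472.746], [-0.056, -0.617, 0.785, -875.97], [-0.006, -0.786, -0.618, 784.316], [0.0, 0.0, 0.0, 1.0]]
```

View pics/scene.png

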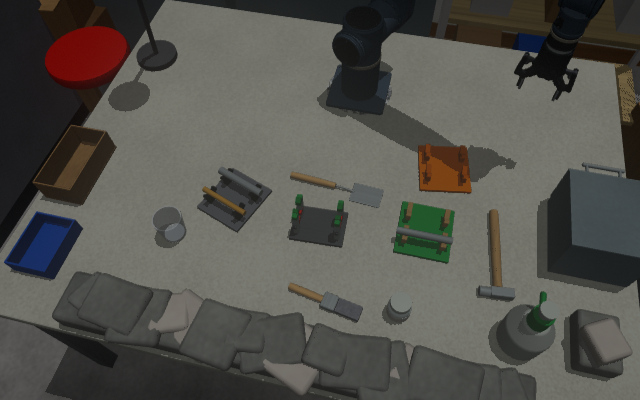

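View pics/side.png

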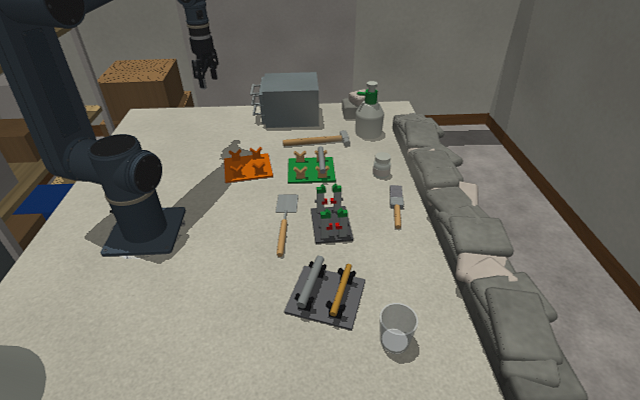

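The scene view shows the brass dowel at about (223,203) in the rack, the gauge at (319,222), and the green tray at (424,232) with its robot-side lane empty. The side view agrees. Next I'll measure from the depth cloud.

```bash
cat > m.py <<'E'
from h import *
for n in('scene','side'):
    c=dict(np.load(n+'.npz'));P=cloud(c);hsv=cv2.cvtColor(c['pixels'],cv2.COLOR_RGB2HSV);h,s,v=cv2.split(hsv);z=P[...,2]
    ok=c['range_z']>0
    def rect(m,name):
        q=P[m][:,:2]
        (cx,cy),(w,l),a=cv2.minAreaRect(q.astype(np.float32));print(n,name,m.sum(),'c',round(cx,1),round(cy,1),'size',round(w,1),round(l,1),'ang',round(a,1),'z',np.percentile(P[m][:,2],[5,50,95]).round(1))
    box=lambda x0,x1,y0,y1:(P[...,0]>x0)&(P[...,0]<x1)&(P[...,1]>y0)&(P[...,1]<y1)&ok
    # components of things above the table, plate level
    m=((z>5)&(z<140)&box(200,760,-400,500)).astype(np.uint8)
    k,lab,st,ce=cv2.connectedComponentsWithStats(m)
    for i in range(1,k):
        if st[i,4]>150: rect(lab==i,'comp@%d,%d'%tuple(ce[i]))
    br=(h>12)&(h<28)&(s>120)&(z>35)&(z<70)&box(200,760,-400,500)
    k,lab,st,ce=cv2.connectedComponentsWithStats(br.astype(np.uint8))
    for i in range(1,k):
        if st[i,4]>60:
            q=P[lab==i];rect(lab==i,'brass@%d,%d'%tuple(ce[i]));mu=q.mean(0);d=np.linalg.svd(q-mu,full_matrices=False)[2][0];print(mu.round(1),d.round(3),np.degrees(np.arctan2(d[1],d[0])).round(1))
E
python3 m.py
```

```text
scene comp@443,169 2109 c 270.8 314.3 size 165.4 152.7 ang 9.4 z [ 6.3 10.7 45.5]
scene comp@233,197 2596 c 506.3 -282.5 size 183.1 173.6 ang 69.3 z [ 6.4 11.9 58.7]
scene comp@315,180 325 c 403.2 -38.1 size 185.3 22.5 ang 87.4 z [ 7.8 16.8 21.8]
scene comp@318,223 1989 c 527.1 -12.7 size 155.9 157.4 ang 3.3 z [  6.5  11.  100.2]
scene comp@424,231 2789 c 493.9 285.6 size 156.5 170.2 ang 89.4 z [ 6.5 11.  56.6]
scene comp@175,227 425 c 657.1 -379.1 size 41.6 78.1 ang 89.9 z [12.6 55.9 86.1]
scene comp@493,259 1022 c 518.4 465.9 size 268.2 59.3 ang 2.0 z [11.7 22.8 28.1]
scene comp@321,295 508 c 747.4 59.9 size 199.9 25.9 ang 87.3 z [11.5 17.8 22.6]
scene comp@399,302 431 c 736.3 248.1 size 59.8 47.1 ang 89.6 z [30.3 73.6 77.8]
scene comp@503,325 225 c 735.8 495.5 size 8.9 47.3 ang 89.9 z [12.9 70.9 99.1]
scene brass@223,200 226 c 549.5 -282.1 size 147.0 14.7 ang 69.3 z [46.3 51.8 56.3]
[ 550.8 -280.7   51.6] [0.342 0.94  0.002] 70.0
side comp@369,126 283 c 730.7 491.8 size 16.1 57.4 ang 90.0 z [10.2 57.  97.2]
side comp@317,139 440 c 519.3 455.5 size 260.5 61.8 ang 6.4 z [ 7.  19.1 25.9]
side comp@248,165 1109 c 269.3 312.6 size 157.6 156.1 ang 8.8 z [ 6.4 10.3 45.6]
side comp@310,167 1268 c 491.7 280.8 size 155.4 164.9 ang 89.9 z [ 6.3 10.1 55.3]
side comp@380,164 371 c 732.8 243.9 size 52.0 59.7 ang 4.5 z [10.4 49.5 74.8]
side comp@329,217 1693 c 541.6 -10.2 size 109.6 152.3 ang 3.2 z [ 7.2 34.5 98.8]
side comp@394,206 288 c 745.5 57.0 size 201.1 29.1 ang 87.7 z [ 7.9 16.3 19.8]
side comp@281,236 264 c 399.5 -38.6 size 190.9 19.5 ang 86.3 z [ 9.6 16.4 20.5]
side comp@325,294 3695 c 510.2 -270.5 size 152.6 165.3 ang 70.1 z [ 6.8 10.1 58. ]
side comp@396,317 839 c 653.9 -379.6 size 39.1 78.1 ang 89.1 z [11.3 53.8 83.9]
side brass@339,290 348 c 546.6 -283.6 size 150.7 16.9 ang 69.3 z [43.  50.5 53.4]
[ 543.7 -292.6   49.8] [-0.346 -0.938 -0.011] -110.2
```

>>> carry_out --pt "-0.02 -0.0215 0 0 0 0 100" --pt "-0.04 -0.043 0 0 0 0 100" --pt "-0.04 -0.043 0 0 0 0 100" --pt "-0.04 -0.043 0 0 0 0 100" --pt "-0.04 -0.043 0 0 0 0 100" --pt "-0.04 -0.043 0 0 0 0 100" --pt "-0.04 -0.043 0 0 0 0 100" --pt "-0.04 -0.043 0 0 0 0 100" --pt "-0.04 -0.043 0 0 0 0 100" --pt "-0.04 -0.043 0 0 0 0 100" --pt "-0.04 -0.043 0 0 0 0 100" --pt "-0.04 -0.043 0 0 0 0 100" --pt "-0.04 -0.043 0 0 0 0 100" --pt "-0.04 -0.043 0 0 0 0 100" --pt "-0.04 -0.043 0 0 0 0 100" --pt "-0.02 -0.0215 0 0 0 0 100" --force 60

```text
t: 2.1
position: [555.3, -302.0, 295.3]
eef_rot: [-179.9, -0.2, 164.5]
ft_force: [0.4, 0.2, -1.1]
width: 51.8
```

>>> carry_out --pt "0 0 0 0 0 10.5 100" --pt "0 0 0 0 0 10.5 100" --pt "0 0 0 0 0 10.5 100" --pt "0 0 0 0 0 10.5 100" --pt "0 0 0 0 0 10.5 100" --pt "0 0 0 0 0 10.5 100" --pt "0 0 0 0 0 10.5 100" --pt "0 0 0 0 0 10.5 100" --pt "0 0 0 0 0 10.5 100" --pt "0 0 0 0 0 0 100"

```text
t: 3.35
position: [553.7, -304.7, 283.2]
eef_rot: [-178.7, -0.1, 67.8]
ft_force: [-0.2, 0.0, -0.2]
width: 52.2
```

```bash
python3 - <<'E'
from h import *
c=wristcam();save(c,'w1.png');np.savez('w1.npz',**c);print(c['mtx'].round(1).tolist(),c['tool_from_camera'].round(3).tolist());s=status.observe();print(s['t'],s['position'],s['eef_rot'],s['width'],s['qpos'].round(1))
E
```

```text
[[280.6, 0.0, 316.3], [0.0, 280.6, 198.5], [0.0, 0.0, 1.0]] [[0.0, -0.964, -0.266, 66.852], [1.0, -0.0, 0.001, 0.433], [-0.001, -0.266, 0.964, -68.511], [0.0, 0.0, 0.0, 1.0]]
3.4 [ 553.71890643 -304.60293832  283.13946411] [-1.78714315e+02 -7.41425148e-02  6.78396025e+01] 51.90075409673486 [-34.8  20.3  23.5  94.5  -0.2  77.4]
```

View pics/w1.png

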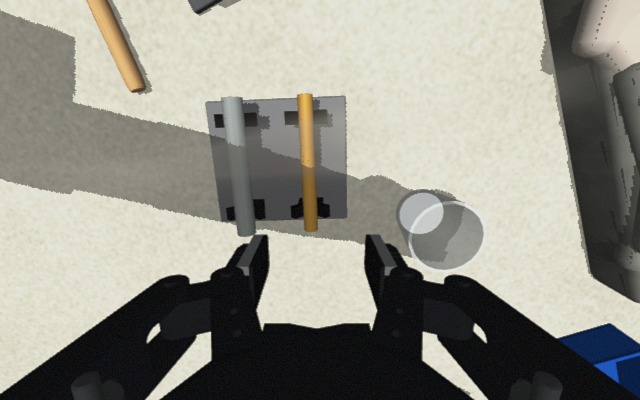

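The wrist view shows the dowel from about (305,95) to (311,231), with the thick dowel to its left and the cup at (440,230). I'll cast the dowel mask onto its axis plane.

```bash
cat >> h.py <<'E'
def onplane(c,uv,z):
    K=c['mtx'];T=c['pose'];uv=np.atleast_2d(uv).astype(float)
    d=np.c_[(uv[:,0]-K[0,2])/K[0,0],(uv[:,1]-K[1,2])/K[1,1],np.ones(len(uv))]@T[:3,:3].T
    o=T[:3,3];return o+d*((z-o[2])/d[:,2])[:,None]
def brass(c,roi=None):
    h,s,v=cv2.split(cv2.cvtColor(c['pixels'],cv2.COLOR_RGB2HSV))
    P=cloud(c)[...,2]
    m=((h>12)&(h<28)&(s>120)&(P>30)&(P<140)).astype(np.uint8)
    if roi is not None: k=np.zeros_like(m);x0,y0,x1,y1=roi;k[y0:y1,x0:x1]=1;m*=k
    k,lab,st,ce=cv2.connectedComponentsWithStats(m);i=1+st[1:,4].argmax();return lab==i
def axis(c,m,z):
    v,u=np.nonzero(m);q=onplane(c,np.c_[u,v],z)[:,:2].astype(np.float32)
    (cx,cy),(w,l),a=cv2.minAreaRect(q)
    vx,vy,_,_=cv2.fitLine(q,cv2.DIST_L2,0,.01,.01).ravel();an=np.degrees(np.arctan2(vy,vx))%180
    return np.array([cx,cy]),an,(w,l)
def rel(T,p):  # world point -> tool coordinates
    return (np.linalg.inv(T)@np.r_[p,1])[:3]
E
python3 - <<'E'
from h import *
c=dict(np.load('w1.npz'))
T=c['pose']@np.linalg.inv(c['tool_from_camera'])
m=brass(c);v,u=np.nonzero(m);print(m.sum(),u.min(),u.max(),v.min(),v.max())
ctr,an,sz=axis(c,m,47);print(ctr,an,sz,'tool',rel(T,np.r_[ctr,45.3]).round(1))
# gauge & tray by side/scene: skip
E
```

```text
860 298 313 94 167
[ 560.26507568 -246.6395874 ] 69.85447 (75.30453491210938, 14.750576972961426) tool [ 55.9 -10.6 238.3]
```

```bash
sed -i 's/(h>12)&(h<28)&(s>120)/(h>8)\&(h<32)\&(s>95)/' h.py; python3 - <<'E'
from h import *
c=dict(np.load('w1.npz'))
print(cv2.cvtColor(c['pixels'],cv2.COLOR_RGB2HSV)[200:225:8,309], cloud(c)[200:225:8,309].round(1))
T=c['pose']@np.linalg.inv(c['tool_from_camera'])
m=brass(c);v,u=np.nonzero(m);print(m.sum(),u.min(),u.max(),v.min(),v.max())
ctr,an,sz=axis(c,m,47);print(ctr,an,sz,'tool',rel(T,np.r_[ctr,45.3]).round(1))
E
```

```text
[[ 19 168 137]
 [ 19 171 134]
 [ 19 163 133]
 [ 19 169 131]] [[ 535.5 -316.1   52.2]
 [ 531.9 -324.7   51.7]
 [ 527.9 -334.    50. ]
 [ 524.7 -342.2   52.3]]
1902 298 317 94 231
[ 548.27526855 -282.19143677] 70.06675 (150.41859436035156, 17.36903190612793) tool [ 18.4  -8.2 238.2]
```

>>> carry_out --pt "0.0096 -0.0063 0.02 -1.3 0 -1.1 130" --pt "0.0096 -0.0063 0.03 0 0 -1.1 130" --pt "0 0 0.03 0 0 0 130" --pt "0 0 0.015 0 0 0 130" --pt "0 0 -0.001 0 0 0 130" --pt "0 0 -0.001 0 0 0 130"

```text
t: 4.15
position: [549.1, -281.9, 188.7]
eef_rot: [179.8, -0.1, 70.8]
ft_force: [-0.1, -0.9, -0.1]
width: 41.9
```

```bash
python3 - <<'E'
from h import *
c=wristcam();T=c['pose']@np.linalg.inv(c['tool_from_camera'])
m=brass(c);v,u=np.nonzero(m);print(m.sum(),u.min(),u.max(),v.min(),v.max())
ctr,an,sz=axis(c,m,47);s=status.observe();print(ctr,an,sz,'tool',rel(T,np.r_[ctr,45.3]).round(1));print(s['position'],s['eef_rot'],s['width'],s['ft_force'])
E
```

```text
3599 302 324 110 295
[ 546.85913086 -282.47235107] 70.05517 (151.64828491210938, 17.402130126953125) tool [ -1.4  -2.3 143.4]
[ 549.21997981 -281.98082884  189.02448127] [ 1.79804257e+02 -5.02517039e-02  7.08329202e+01] 42.038497828587026 [ 0.97292963 -0.71999747 -0.45485383]
```

>>> carry_out --pt "-0.0014 -0.0022 0.025 0 0 0.7 130" --pt "0 0 0.03 0 0 0 130" --pt "0 0 0.02 0 0 0 130" --pt "0 0 0.006 0 0 0 130" --pt "0 0 -0.001 0 0 0 130"

```text
t: 4.82
position: [551.9, -286.5, 116.3]
eef_rot: [178.9, 0.2, 70.2]
ft_force: [0.8, 0.1, 0.0]
width: 41.9
```

>>> carry_out --pt "0.001 -0.003 0 1.0 0 0 130" --pt "0.001 -0.003 0 0 0 0 130" --pt "0 0 0 0 0 0 130"

```text
t: 5.2
position: [548.4, -283.4, 120.0]
eef_rot: [179.7, 0.2, 70.2]
ft_force: [-0.4, 0.4, 0.4]
width: 41.7
```

```bash
python3 - <<'E'
from h import *
c=wristcam();T=c['pose']@np.linalg.inv(c['tool_from_camera'])
m=brass(c);v,u=np.nonzero(m);print(m.sum(),u.min(),u.max(),v.min(),v.max())
ctr,an,sz=axis(c,m,47);s=status.observe();print(ctr,an,sz,'tool',rel(T,np.r_[ctr,45.3]).round(1));print(s['position'],s['eef_rot'],s['width'],s['ft_force'])
E
```

```text
6632 297 328 99 328
[ 550.85009766 -272.01019287] 70.1068 (130.04920959472656, 16.853166580200195) tool [11.9 -2.  74.7]
[ 548.48062913 -283.56051119  120.12564738] [179.6402953    0.25357693  70.16133613] 41.83579932580239 [-0.00933989  1.13264637 -0.16962215]
```

>>> carry_out --pt "0 -0.001 0.005 0 0 0 130" --pt "0 -0.001 0.005 0 0 0 130" --pt "0 0 0.005 0 0 0 130" --pt "0 0 0.003 0 0 0 130" --pt "0 0 0 0 0 0 130"

```text
t: 5.88
position: [546.0, -282.6, 100.0]
eef_rot: [179.7, 0.2, 70.2]
ft_force: [0.1, 0.2, -0.1]
width: 41.6
```

>>> carry_out --pt "0 0 -0.0005 0 0 0 255" --pt "0 0 -0.0005 0 0 0 255" --pt "0 0 0 0 0 0 255" --pt "0 0 0 0 0 0 255" --pt "0 0 0 0 0 0 255" --pt "0 0 0 0 0 0 255" --force 70

```text
t: 6.62
position: [546.3, -282.8, 101.2]
eef_rot: [179.7, 0.2, 70.2]
ft_force: [0.7, -0.6, -1.9]
width: 13.9
```

>>> carry_out --pt "0 0 -0.005 0 0 0 255" --pt "0 0 -0.01 0 0 0 255" --pt "0 0 -0.02 0 0 0 255" --pt "0 0 -0.03 0 0 0 255" --pt "0 0 -0.03 0 0 0 255" --pt "0 0 -0.03 0 0 0 255" --pt "0 0 -0.01 0 0 0 255" --pt "0 0 0 0 0 0 255"

```text
t: 7.62
position: [544.6, -281.2, 241.4]
eef_rot: [179.9, 0.2, 70.2]
ft_force: [-0.6, 0.4, -1.9]
width: 13.6
```

```bash
python3 - <<'E'
from h import *
c=wristcam();save(c,'w2.png');np.savez('w2.npz',**c);s=status.observe();print(s['t'],s['position'],s['eef_rot'],s['width'],s['ft_force'],s['moment'])
E
```

```text
7.675 [ 544.40928127 -281.09298335  240.7974854 ] [179.93387404   0.19405242  70.16778587] 13.990527451446676 [ 0.36717093 -0.75490399 -2.02226619] [0.03225092 0.03653964 0.00767753]
```

View pics/w2.png

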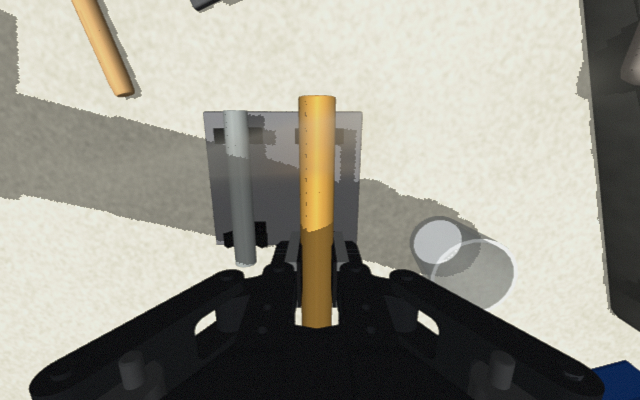

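The dowel is held, seen from (317,96) to (317,327) in the jaws. Now its pose in the tool frame, using depth along its top line.

```bash
cat >> h.py <<'E'
def held(c):
    T=c['pose']@np.linalg.inv(c['tool_from_camera']);Ti=np.linalg.inv(T)
    h,s,v=cv2.split(cv2.cvtColor(c['pixels'],cv2.COLOR_RGB2HSV));P=cloud(c)@Ti[:3,:3].T+Ti[:3,3]
    m=(h>8)&(h<32)&(s>95)&(abs(P[...,1])<14)&(P[...,2]<75)&(P[...,2]>25)&(abs(P[...,0])<100)&(c['range_z']>0)
    k,lab,st,ce=cv2.connectedComponentsWithStats(m.astype(np.uint8));m=lab==1+st[1:,4].argmax()
    q=P[m];xs=[];
    for x0 in range(-80,85,10):
        w=q[(q[:,0]>=x0)&(q[:,0]<x0+10)]
        if len(w)>15: xs.append([np.median(w[:,0]),(w[:,1].min()+w[:,1].max())/2,np.percentile(w[:,2],20)])
    xs=np.array(xs);print('x range',np.percentile(q[:,0],[.5,99.5]).round(1))
    pz=np.polyfit(xs[:,0],xs[:,2],1);py=np.polyfit(xs[:,0],xs[:,1],1)
    print('top z at 0',pz[1].round(1),'pitch deg',np.degrees(np.arctan(pz[0])).round(2),'y at 0',py[1].round(1),'yaw',np.degrees(np.arctan(py[0])).round(2));return xs
E
python3 - <<'E'
from h import *
c=dict(np.load('w2.npz'));print(held(c).round(1))
# gauge and tray refinements from the saved fixed views
for n in('scene','side'):
    c=dict(np.load(n+'.npz'));P=cloud(c);h,s,v=cv2.split(cv2.cvtColor(c['pixels'],cv2.COLOR_RGB2HSV));z=P[...,2]
    box=lambda x0,x1,y0,y1,z0,z1:(P[...,0]>x0)&(P[...,0]<x1)&(P[...,1]>y0)&(P[...,1]<y1)&(z>z0)&(z<z1)
    for nm,b in(('gauge base',box(440,640,-110,90,6,14)),('tray base',box(390,600,180,390,6,14)),('gauge tops',box(440,640,-110,90,94,112)),('gauge green',box(440,640,-110,90,80,112)&(h>35)&(h<85)&(s>90))):
        q=P[b][:,:2].astype(np.float32);r=cv2.minAreaRect(q);print(n,nm,len(q),np.round(r[0],1),np.round(r[1],1),round(r[2],1))
E
```

```text
x range [-32.6  76.4]
top z at 0 49.6 pitch deg -0.2 y at 0 0.5 yaw -0.01
[[-31.6   0.3  49.7]
 [-24.9   0.6  49.7]
 [-14.9   0.6  49.6]
 [ -5.    0.6  49.5]
 [  4.9   0.4  49.4]
 [ 14.9   0.5  49.6]
 [ 25.    0.6  49.6]
 [ 35.    0.6  49.5]
 [ 45.1   0.6  49.4]
 [ 55.1   0.4  49.4]
 [ 65.2   0.5  49.3]
 [ 73.4   0.5  49.3]]
scene gauge base 1320 [545.2 -14. ] [182.3 186.5] 1.1
scene tray base 1898 [494.  279.5] [181.5 207.2] 89.7
scene gauge tops 210 [544.2  -7.8] [ 77.3 128.4] 2.7
scene gauge green 186 [544.2  -8. ] [ 75.4 127.6] 3.0
side gauge base 662 [541.6 -10.2] [109.6 152.3] 3.2
side tray base 790 [491.6 280.8] [155.4 164.6] 89.9
side gauge tops 184 [542.   -8.7] [ 73.4 132.2] 2.9
side gauge green 266 [543.1  -8.7] [ 72.1 131.1] 1.6
```

>>> carry_out --pt "0.016 -0.006 -0.006 0 0 0 255" --pt "0.032 -0.012 -0.006 0 0 0 255" --pt "0.04 -0.0155 -0.006 0 0 0 255" --pt "0.04 -0.0155 -0.006 0 0 0 255" --pt "0.032 -0.012 -0.006 0 0 0 255" --pt "0 0 -0.001 0 0 -7.6 255" --pt "0 0 -0.001 0 0 -7.6 255" --pt "0 0 -0.001 0 0 -7.6 255" --pt "0 0 -0.001 0 0 0 255" --pt "0 0 -0.001 0 0 0 255"

```text
t: 8.93
position: [534.1, -92.1, 264.9]
eef_rot: [-178.8, -0.7, 93.9]
ft_force: [0.4, -0.8, -2.0]
width: 13.6
```

```bash
python3 - <<'E'
from h import *
c=wristcam();save(c,'w3.png');np.savez('w3.npz',**c);s=status.observe();print(s['t'],s['position'],s['eef_rot'],s['width'],s['ft_force'])
E
```

```text
8.975 [534.1481634  -92.18607559 265.12121886] [-178.76911676   -0.7427592    93.86805011] 13.877333001322452 [ 0.07139427  1.03599825 -2.17447025]
```

View pics/w3.png

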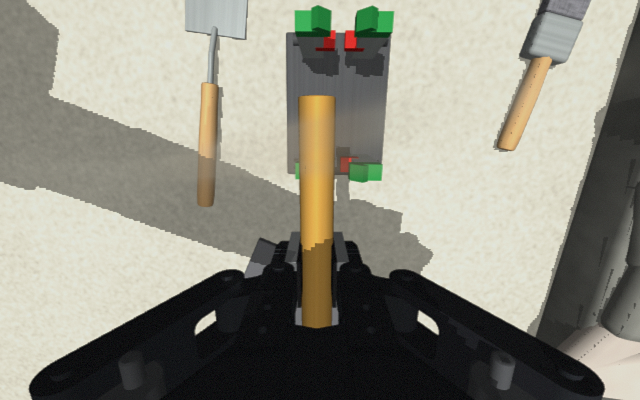

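The gauge shows its far lands at (314,22) and (374,22), its near lands at (300,170) and (367,172), and its red jaws below them. Next is the gap centre line.

```bash
cat > g.py <<'E'
from h import *
import sys
def gauge(c,verbose=True):
    P=cloud(c);h,s,v=cv2.split(cv2.cvtColor(c['pixels'],cv2.COLOR_RGB2HSV));z=P[...,2]
    g=(h>40)&(h<85)&(s>90)&(z>78)&(z<116)&(P[...,1]>-110)&(P[...,1]<90)
    k,lab,st,ce=cv2.connectedComponentsWithStats(g.astype(np.uint8))
    for i in range(1,k):
        if st[i,4]>25:
            q=P[lab==i];t=q[q[:,2]>103] 
            print(ce[i].round(),st[i,4],'x',np.percentile(q[:,0],[1,99]).round(1),'y',np.percentile(q[:,1],[1,99]).round(1),'z',np.percentile(q[:,2],[1,50,99]).round(1),'| top x',np.percentile(t[:,0],[2,98]).round(1) if len(t)>5 else None,'y',np.percentile(t[:,1],[2,98]).round(1) if len(t)>5 else None)
    b=(z>5)&(z<15)&(P[...,1]>-100)&(P[...,1]<80)&(P[...,0]>475)&(P[...,0]<610)&(s<80)&(v<130)
    r=cv2.minAreaRect(P[b][:,:2].astype(np.float32));print('base',b.sum(),np.round(r[0],1),np.round(r[1],1),round(r[2],2))
gauge(dict(np.load(sys.argv[1])))
E
python3 g.py w3.npz
```

```text
[313.  22.] 975 x [505.2 531.2] y [40.9 55.3] z [ 83.7  97.3 106.6] | top x [518.6 525.6] y [41.7 55.1]
[373.  23.] 1034 x [551.1 577.9] y [43.3 58.1] z [ 83.3  97.2 106.5] | top x [557.5 564.5] y [43.8 57.4]
[297. 170.] 48 x [511.2 513.6] y [-72.  -59.1] z [94.9 96.5 97.7] | top x None y None
[365. 172.] 533 x [557.3 583.7] y [-69.4 -55.4] z [ 93.5  98.1 106.6] | top x [563.5 570.6] y [-69.1 -55.9]
base 8196 [544.3  -6.9] [109.2 149.2] 2.96
```

>>> carry_out --pt "0.014 0.0024 -0.001 -1.2 -0.7 0.9 255" --pt "0.028 0.0048 0 0 0 0 255" --pt "0.028 0.0048 0.01 0 0 0 255" --pt "0.014 0.0024 0.015 0 0 0 255" --pt "0 0 0.02 0 0 0 255" --pt "0 0 0.015 0 0 0 255" --pt "0 0 0.006 0 0 0 255" --pt "0 0 0 0 0 0 255" --pt "0 0 0 0 0 0 255"

```text
t: 10.1
position: [544.0, -6.8, 196.2]
eef_rot: [-179.9, 0.0, 92.3]
ft_force: [0.2, -0.4, -2.4]
width: 13.5
```

>>> carry_out --pt "-0.0016 0 0 0 0 -0.7 255" --pt "0 0 0.006 0 0 0 255" --pt "0 0 0 0 0 0 255" --pt "0 0 0 0 0 0 255"

```text
t: 10.6
position: [545.1, -9.1, 191.7]
eef_rot: [179.9, 0.1, 93.1]
ft_force: [0.1, -0.4, -2.7]
width: 13.4
```

```bash
python3 - <<'E'
from h import *
c=wristcam();save(c,'w4.png');np.savez('w4.npz',**c);s=status.observe();print(s['t'],s['position'],s['eef_rot'],s['width'],s['ft_force'])
held(c)
T=c['pose']@np.linalg.inv(c['tool_from_camera'])
# gap centre line in tool coordinates as predicted
g=np.array([544.4,-7.]);d=np.array([-np.sin(np.radians(3)),np.cos(np.radians(3))])
for k in(-57,0,57): print(rel(T,np.r_[g+k*d,91]).round(1))
E
python3 g.py w4.npz
```

```text
10.65 [544.98284125  -9.01988053 191.59416045] [1.79918546e+02 8.26135603e-02 9.30547532e+01] 13.82506949410571 [-0.01927549 -1.08754688 -2.05110711]
x range [-32.7  76.2]
top z at 0 49.5 pitch deg -0.22 y at 0 0.3 yaw -0.09
[-54.7  -0.8 100.8]
[  2.3  -0.8 100.7]
[ 59.3  -0.7 100.7]
[265. 127.] 357 x [504.9 529.6] y [47.8 55.6] z [ 94.9  96.8 106.8] | top x [518.3 525.7] y [52.5 55.6]
[358. 140.] 502 x [554.9 577.8] y [44.1 54.5] z [ 95.3  97.3 106.4] | top x [556.7 564.4] y [44.1 52.5]
[267. 142.] 60 x [510.3 516.7] y [41.9 48.5] z [95.1 96.6 97.9] | top x None y None
[293. 144.] 56 x [525.7 531.7] y [42.5 47.8] z [ 96.7  99.2 103.8] | top x None y None
[335. 313.] 68 x [558.9 562.8] y [-69.7 -60.5] z [ 97.3 100.1 102.3] | top x None y None
[298. 312.] 56 x [534.4 538.3] y [-71.  -63.1] z [ 96.2  98.6 101. ] | top x None y None
base 8622 [544.7  -7.3] [110.3 149. ] 3.04
```

View pics/w4.png

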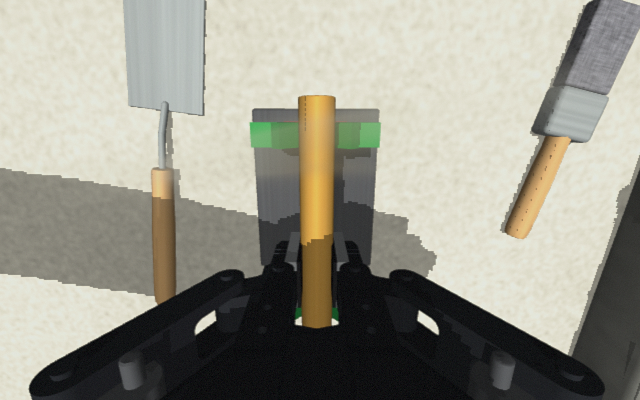

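>>> carry_out --pt "0.0005 -0.0012 0.005 0 0 0 255" --pt "0 0 0.006 0 0 0 255" --pt "0 0 0.005 0 0 0 255" --pt "0 0 0.002 0 0 0 255" --pt "0 0 0 0 0 0 255"

```text
t: 11.28
position: [543.3, -8.4, 171.7]
eef_rot: [180.0, 0.1, 93.1]
ft_force: [0.0, 0.1, -2.6]
width: 13.4
```

>>> carry_out --pt "0 0.0003 0.002 0 0 0 255" --pt "0 0 0.002 0 0 0 255" --pt "0 0 0.002 0 0 0 255" --pt "0 0 0.0015 0 0 0 255"

```text
t: 11.78
position: [544.0, -8.5, 164.3]
eef_rot: [179.9, 0.1, 93.1]
ft_force: [1.0, -0.5, -2.3]
width: 13.6
```

>>> carry_out --pt "0 0 0.0015 0 0 0 255" --pt "0 0 0.0015 0 0 0 255" --pt "0 0 0.0015 0 0 0 255" --pt "0 0 0.0015 0 0 0 255"

```text
t: 12.28
position: [544.1, -8.5, 158.0]
eef_rot: [179.9, 0.1, 93.1]
ft_force: [0.4, -0.1, -2.2]
width: 13.7
```

>>> carry_out --pt "0 0 0.0015 0 0 0 255" --pt "0 0 0.0015 0 0 0 255" --pt "0 0 0.0015 0 0 0 255"

```text
t: 12.65
position: [544.1, -8.5, 153.1]
eef_rot: [179.9, 0.1, 93.1]
ft_force: [1.2, -0.8, -1.7]
width: 13.7
```

>>> carry_out --pt "0 0 0.0015 0 0 0 255" --pt "0 0 0.0015 0 0 0 255" --pt "0 0 0.0015 0 0 0 255" --pt "0 0 0.0015 0 0 0 255"

```text
t: 13.15
position: [544.1, -8.5, 146.7]
eef_rot: [179.9, 0.1, 93.1]
ft_force: [0.1, 0.7, -1.6]
width: 14.0
```

>>> carry_out --pt "0 0 0.0015 0 0 0 255" --pt "0 0 0.0015 0 0 0 255" --pt "0 0 0.0015 0 0 0 255" --pt "0 0 0.0015 0 0 0 255"

```text
t: 13.65
position: [544.1, -8.5, 140.3]
eef_rot: [179.9, 0.1, 93.1]
ft_force: [0.4, -0.8, -1.5]
width: 14.1
```

>>> carry_out --pt "0 0 0.001 0 0 0 255" --pt "0 0 0.001 0 0 0 255" --pt "0 0 0.001 0 0 0 255"

```text
t: 14.02
position: [544.1, -8.5, 137.0]
eef_rot: [179.9, 0.1, 93.1]
ft_force: [0.2, 0.3, -2.3]
width: 13.6
```

>>> carry_out --pt "0 0 0.001 0 0 0 255" --pt "0 0 0.001 0 0 0 255" --pt "0 0 0.001 0 0 0 255" --pt "0 0 0.001 0 0 0 255" --pt "0 0 0.001 0 0 0 255" --pt "0 0 0.001 0 0 0 255" --pt "0 0 0.001 0 0 0 255"

```text
t: 14.9
position: [544.2, -8.5, 129.6]
eef_rot: [179.9, 0.1, 93.1]
ft_force: [0.9, -0.3, -2.5]
width: 13.8
```

>>> carry_out --pt "0 0 0.0008 0 0 0 255" --pt "0 0 0.0008 0 0 0 255" --pt "0 0 0.0008 0 0 0 255"

```text
t: 15.28
position: [544.2, -8.6, 127.0]
eef_rot: [179.9, 0.1, 93.1]
ft_force: [0.1, 0.3, -2.9]
width: 13.8
```

>>> carry_out --pt "0 0 0.0008 0 0 0 255" --pt "0 0 0.0008 0 0 0 255" --pt "0 0 0.0008 0 0 0 255"

```text
t: 15.65
position: [544.2, -8.5, 124.5]
eef_rot: [179.9, 0.1, 93.1]
ft_force: [0.4, -0.5, -1.2]
width: 13.8
```

>>> carry_out --pt "0 0 0.0008 0 0 0 255" --pt "0 0 0.0008 0 0 0 255" --pt "0 0 0.0008 0 0 0 255"

```text
t: 16.02
position: [544.2, -8.6, 121.9]
eef_rot: [179.9, 0.1, 93.1]
ft_force: [-0.8, -0.2, -2.2]
width: 13.5
```

>>> carry_out --pt "0 0 0.0008 0 0 0 255" --pt "0 0 0.0008 0 0 0 255" --pt "0 0 0.0008 0 0 0 255"

```text
t: 16.4
position: [544.2, -8.5, 119.3]
eef_rot: [179.9, 0.1, 93.1]
ft_force: [-0.1, -0.4, -2.1]
width: 13.8
```

>>> carry_out --pt "0 0 0.0008 0 0 0 255" --pt "0 0 0.0008 0 0 0 255" --pt "0 0 0.0008 0 0 0 255"

```text
t: 16.77
position: [544.2, -8.6, 116.8]
eef_rot: [179.9, 0.1, 93.1]
ft_force: [-0.6, 0.4, -2.1]
width: 13.4
```

>>> carry_out --pt "0 0 0.0008 0 0 0 255" --pt "0 0 0.0008 0 0 0 255"

```text
t: 17.02
position: [544.2, -8.6, 115.1]
eef_rot: [179.9, 0.1, 93.1]
ft_force: [-0.2, 0.3, -1.3]
width: 13.6
```

>>> carry_out --pt "0 0 0.0008 0 0 0 255" --pt "0 0 0.0008 0 0 0 255"

```text
t: 17.27
position: [544.4, -8.6, 114.8]
eef_rot: [179.9, 0.1, 93.1]
ft_force: [-2.5, 0.6, 2.9]
width: 13.6
```

>>> carry_out --pt "0 0 0.0008 0 0 0 255" --pt "0 0 0.0008 0 0 0 255"

```text
t: 17.52
position: [544.4, -8.6, 114.7]
eef_rot: [179.8, 0.1, 93.1]
ft_force: [-3.4, 0.2, 6.2]
width: 13.7
```

>>> carry_out --pt "0 -0.0003 0.0006 0 0 0 255" --pt "0 -0.0002 0.0004 0 0 0 255"

```text
t: 17.77
position: [544.3, -8.5, 114.7]
eef_rot: [179.8, 0.1, 93.1]
ft_force: [-3.3, 0.1, 4.4]
width: 13.9
```

>>> carry_out --pt "0 -0.0003 0.001 0 0 0 255" --pt "0 -0.0002 0.001 0 0 0 255"

```text
t: 18.02
position: [544.2, -8.6, 114.6]
eef_rot: [179.7, 0.1, 93.1]
ft_force: [-3.8, 1.6, 8.5]
width: 13.7
```

>>> carry_out --pt "0 -0.0002 0.001 0 0 0 255" --pt "0 -0.0002 0.001 0 0 0 255" --pt "0 -0.0002 0.001 0 0 0 255"

```text
t: 18.4
position: [544.1, -8.6, 114.5]
eef_rot: [179.5, 0.1, 93.1]
ft_force: [-3.5, 1.3, 8.2]
width: 13.7
```

Steady at about 10.3 N net. I'll hold it.

>>> carry_out --pt "0 -0.0001 0.001 0 0 0 255" --pt "0 -0.0001 0.001 0 0 0 255" --pt "0 -0.0001 0.001 0 0 0 255" --pt "0 -0.0001 0.001 0 0 0 255"

```text
t: 18.9
position: [544.0, -8.5, 114.6]
eef_rot: [179.4, 0.2, 93.1]
ft_force: [-4.3, 0.5, 7.8]
width: 14.0
```

>>> carry_out --pt "0 -0.0001 0.001 0 0 0 255" --pt "0 -0.0001 0.001 0 0 0 255" --pt "0 -0.0001 0.001 0 0 0 255"

```text
t: 19.27
position: [543.9, -8.5, 114.5]
eef_rot: [179.4, 0.2, 93.1]
ft_force: [-4.0, -0.8, 8.4]
width: 13.3
```

>>> carry_out --pt "0 0 -0.002 0 0 0 255" --pt "0 0 -0.003 0.3 0 0 255" --pt "0 0 -0.003 0.3 0 0 255" --pt "0 0 -0.002 0 0 0 255"

```text
t: 19.77
position: [543.3, -8.5, 121.7]
eef_rot: [-179.9, 0.2, 93.1]
ft_force: [-0.3, 0.7, -1.5]
width: 13.5
```

>>> carry_out --pt "0 0.0007 -0.002 0 0 0 255" --pt "0 0 -0.003 0 0 0 255" --pt "0 0 -0.003 0 0 0 255" --pt "0 0 -0.002 0 0 0 255"

```text
t: 20.27
position: [544.1, -8.5, 132.0]
eef_rot: [-179.9, 0.2, 93.1]
ft_force: [-0.2, -0.1, -2.5]
width: 13.8
```

>>> carry_out --pt "0 0 -0.003 0 0 0 255" --pt "0 0 -0.003 0 0 0 255" --pt "0 0 -0.003 0 0 0 255"

```text
t: 20.65
position: [544.1, -8.4, 141.8]
eef_rot: [-179.9, 0.2, 93.1]
ft_force: [-0.1, -0.0, -2.5]
width: 13.7
```

>>> carry_out --pt "0 0 -0.003 0 0 0 255" --pt "0 0 -0.003 0 0 0 255" --pt "0 0 -0.003 0 0 0 255"

```text
t: 21.02
position: [544.2, -8.4, 151.4]
eef_rot: [-179.9, 0.2, 93.1]
ft_force: [0.4, -1.1, -1.6]
width: 13.9
```

>>> carry_out --pt "0 0 -0.004 0 0 0 255" --pt "0 0 -0.008 0 0 0 255" --pt "0 0 -0.02 0 0 0 255" --pt "0 0 -0.03 0 0 0 255" --pt "0 0 -0.03 0 0 0 255" --pt "0.015 -0.006 -0.015 0 0 0 255" --pt "0.03 -0.012 0 0 0 0 255" --pt "0.04 -0.015 0 0 0 0 255" --pt "0.045 -0.018 0 0 0 0 255" --pt "0.04 -0.015 0 0 0 0 255" --pt "0.03 -0.01 0 0 0 0 255" --pt "0.01 -0.004 0 0 0 0 255" --pt "0 0 0 0 0 0 255" --pt "0 0 0 0 0 0 255"

```text
t: 22.78
position: [445.9, 207.0, 262.9]
eef_rot: [-179.7, 0.0, 93.1]
ft_force: [-0.1, -0.2, -2.2]
width: 13.5
```

```bash
python3 - <<'E'
from h import *
c=wristcam();save(c,'w5.png');np.savez('w5.npz',**c);s=status.observe();print(s['t'],s['position'],s['eef_rot'],s['width'],s['ft_force'])
held(c)
E
```

```text
22.825 [446.05375499 206.91016197 262.84756671] [-1.79720471e+02  1.52411104e-02  9.31138822e+01] 13.804253742184994 [ 0.13173534  0.10207315 -3.82863811]
x range [-32.5  76.3]
top z at 0 49.5 pitch deg -0.21 y at 0 0.3 yaw 0.14
```

View pics/w5.png

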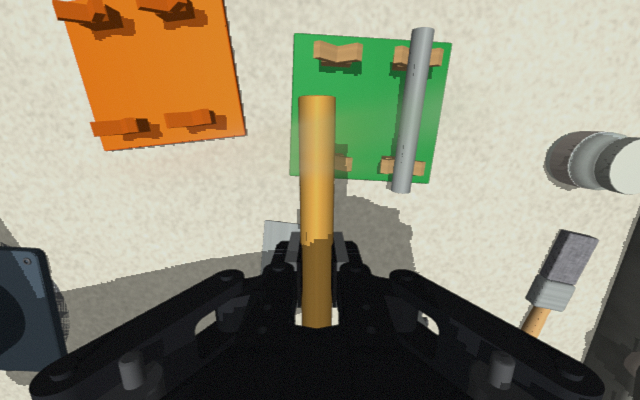

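The tray spans (294,34) to (430,184). The empty lane's blocks are at (338,52) and (345,162), and the done dowel lies to the right.

```bash
cat > t.py <<'E'
from h import *
import sys
c=dict(np.load(sys.argv[1]));P=cloud(c);h,s,v=cv2.split(cv2.cvtColor(c['pixels'],cv2.COLOR_RGB2HSV));z=P[...,2]
g=(h>40)&(h<80)&(s>100)&(z>3)&(z<25)&(P[...,1]>180)
k,lab,st,ce=cv2.connectedComponentsWithStats(cv2.morphologyEx(g.astype(np.uint8),cv2.MORPH_OPEN,np.ones((3,3))));i=1+st[1:,4].argmax()
vv,uu=np.nonzero(lab==i);q=onplane(c,np.c_[uu,vv],10)[:,:2].astype(np.float32);r=cv2.minAreaRect(q);print('base',np.round(r[0],1),np.round(r[1],1),round(r[2],2))
dd=(s<60)&(z>45)&(z<70)&(P[...,1]>180)&(abs(P[...,0]-530)<60)&(P[...,1]<400)
vv,uu=np.nonzero(dd);q=P[dd];mu=q.mean(0);d=np.linalg.svd(q-mu,full_matrices=False)[2][0];print('done dowel',mu.round(1),np.degrees(np.arctan2(d[1],d[0])).round(2)%180,'y',q[:,1].min().round(1),q[:,1].max().round(1))
w=(h>5)&(h<25)&(z>25)&(z<60)&(P[...,1]>200)&(P[...,1]<400)&(P[...,0]>400)&(P[...,0]<580)&(s>50)
k,lab,st,ce=cv2.connectedComponentsWithStats(w.astype(np.uint8))
for i in range(1,k):
    if st[i,4]>60:
        q=P[lab==i];low=q[q[:,2]<np.percentile(q[:,2],10)];print('wood',ce[i].round(),st[i,4],'x',np.percentile(q[:,0],[1,99]).round(1),'y',np.percentile(q[:,1],[1,99]).round(1),'z',np.percentile(q[:,2],[1,99]).round(1))
E
python3 t.py w5.npz
```

```text
base [473.2 284.9] [147.6 119.3] 89.84
done dowel [530.5 288.4  54.3] 89.81 y 207.9 357.6
wood [337.  53.] 890 x [436.1 479.3] y [329.9 343.5] z [26.9 49.8]
wood [401.  56.] 289 x [510.5 526.2] y [329.7 343.4] z [25.5 50. ]
wood [436.  57.] 209 x [541.2 554.9] y [329.5 343.4] z [40.6 52.1]
wood [343. 163.] 236 x [463.1 479.4] y [226.6 240.1] z [29.3 49.6]
wood [387. 165.] 193 x [510.4 524.4] y [226.3 240. ] z [29.5 50.4]
wood [418. 168.] 147 x [541.1 554.1] y [226.3 239.8] z [43.5 51.9]
```

>>> carry_out --pt "0 0 0 -0.3 0 3.1 255" --pt "0.015 0.002 0.01 0 0 0 255" --pt "0.025 0.0035 0.02 0 0 0 255" --pt "0.025 0.0035 0.025 0 0 0 255" --pt "0.011 0.002 0.025 0 0 0 255" --pt "0 0 0.015 0 0 0 255" --pt "0 0 0.008 0 0 0 255" --pt "0 0 0 0 0 0 255" --pt "0 0 0 0 0 0 255"

```text
t: 23.95
position: [461.2, 283.0, 154.2]
eef_rot: [179.9, 0.0, 89.6]
ft_force: [0.3, 0.8, -1.7]
width: 13.8
```

```bash
python3 - <<'E'
from h import *
c=wristcam();save(c,'w6.png');np.savez('w6.npz',**c);s=status.observe();print(s['t'],s['position'],s['eef_rot'],s['width'],s['ft_force'])
held(c)
E
python3 t.py w6.npz
```

```text
24.0 [461.31074616 283.04324783 154.31712057] [1.79936929e+02 8.10992795e-03 8.96165534e+01] 13.465753509204555 [-1.0487915  -0.53902788 -2.13487674]
x range [-32.8  76.2]
top z at 0 49.5 pitch deg -0.18 y at 0 0.4 yaw -0.0
base [505.2 290.6] [137.2  59.3] 89.89
done dowel [530.2 306.7  54.2] 90.53 y 208.4 357.9
wood [286. 142.] 566 x [435.7 450.4] y [330.5 344.1] z [35.9 49.8]
wood [340. 143.] 214 x [473.4 480.1] y [330.4 343.7] z [43.3 50.2]
wood [404. 141.] 496 x [510.2 524.1] y [330.2 343.9] z [41. 50.]
wood [457. 141.] 373 x [541.2 554.8] y [330.3 343.8] z [43.9 51.9]
wood [394. 269.] 73 x [513.3 528.8] y [233.4 240.6] z [25.2 41.4]
wood [439. 281.] 105 x [544.8 553.9] y [234.2 240.4] z [38.8 50.3]
```

View pics/w6.png

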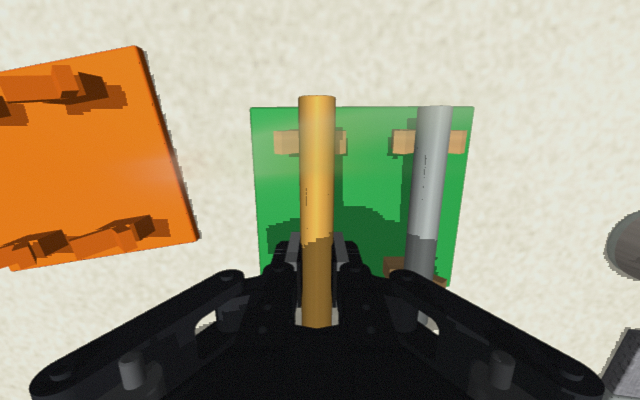

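The dowel is over the lane but about 4 mm too far in +x, so I'll correct that and go down.

>>> carry_out --pt "0.0004 -0.002 0 0 0 -0.4 255" --pt "0.0004 -0.0019 0.006 0 0 0 255" --pt "0 0 0.01 0 0 0 255" --pt "0 0 0.01 0 0 0 255" --pt "0 0 0.006 0 0 0 255" --pt "0 0 0.001 0 0 0 255" --pt "0 0 0 0 0 0 255"

```text
t: 24.88
position: [457.6, 283.8, 120.1]
eef_rot: [179.8, -0.0, 90.0]
ft_force: [-0.0, -0.9, -1.7]
width: 13.7
```

>>> carry_out --pt "0 -0.0002 0.003 0 0 0 255" --pt "0 0 0.003 0 0 0 255" --pt "0 0 0.002 0 0 0 255" --pt "0 0 0.001 0 0 0 255"

```text
t: 25.38
position: [458.1, 284.1, 111.4]
eef_rot: [179.7, -0.1, 90.0]
ft_force: [-0.4, -0.8, -1.7]
width: 13.8
```

>>> carry_out --pt "0 0 0.001 0 0 0 255" --pt "0 0 0.001 0 0 0 255" --pt "0 0 0.001 0 0 0 255"

```text
t: 25.75
position: [458.2, 284.2, 108.4]
eef_rot: [179.7, -0.1, 90.0]
ft_force: [-0.3, -0.6, -1.5]
width: 13.7
```

>>> carry_out --pt "0 -0.0003 0.001 0 0 0 255" --pt "0 -0.0003 0.001 0 0 0 255" --pt "0 0 0.001 0 0 0 255"

```text
t: 26.12
position: [457.6, 284.2, 105.2]
eef_rot: [179.7, -0.1, 90.0]
ft_force: [-0.0, 0.0, -2.5]
width: 13.9
```

>>> carry_out --pt "0 0 0.0008 0 0 0 255" --pt "0 0 0.0008 0 0 0 255" --pt "0 0 0.0008 0 0 0 255"

```text
t: 26.5
position: [457.6, 284.2, 102.6]
eef_rot: [179.7, -0.1, 90.0]
ft_force: [0.1, -0.5, -2.1]
width: 14.1
```

>>> carry_out --pt "0 0 0.0008 0 0 0 255" --pt "0 0 0.0008 0 0 0 255"

```text
t: 26.75
position: [457.6, 284.2, 101.6]
eef_rot: [179.7, -0.1, 90.0]
ft_force: [-2.1, -1.0, 3.6]
width: 13.8
```

>>> carry_out --pt "0 0 0.0008 0 0 0 255" --pt "0 0 0.0008 0 0 0 255"

```text
t: 27.0
position: [457.6, 284.2, 101.6]
eef_rot: [179.7, -0.1, 90.0]
ft_force: [-3.7, -0.8, 5.3]
width: 13.9
```

>>> carry_out --pt "0 -0.0006 0.0005 0 0 0 255" --pt "0 -0.0006 0.0005 0 0 0 255" --pt "0 -0.0004 0.0005 0 0 0 255"

```text
t: 27.38
position: [457.0, 284.4, 101.1]
eef_rot: [179.5, -0.1, 90.0]
ft_force: [-1.6, -0.7, 6.3]
width: 13.6
```

>>> carry_out --pt "0 0 0 0 0 0 255" --pt "0 0 -0.0002 0 0 0 195" --pt "0 0 -0.0002 0 0 0 180" --pt "0 0 -0.0005 0 0 0 160" --pt "0 0 -0.0005 0 0 0 130" --pt "0 0 -0.0005 0 0 0 130" --pt "0 0 -0.0005 0 0 0 130"

```text
t: 28.25
position: [457.0, 284.7, 101.9]
eef_rot: [179.6, -0.2, 90.0]
ft_force: [0.0, -0.2, -0.0]
width: 41.6
```

Released with no residual force. I'll retreat straight up, then off to the side to look.

>>> carry_out --pt "0 0 -0.005 0 0 0 130" --pt "0 0 -0.01 0 0 0 130" --pt "0 0 -0.02 0 0 0 130" --pt "0 0 -0.03 0 0 0 130" --pt "0 0 -0.04 0 0 0 130" --pt "0 0 -0.04 0 0 0 130" --pt "-0.03 0 -0.03 0 0 0 130" --pt "-0.04 0 0 0 0 0 130" --pt "-0.02 0 0 0 0 0 130" --pt "0 0 0 0 0 0 130" --pt "0 0 0 0 0 0 130"

```text
t: 29.62
position: [456.5, 192.8, 291.5]
eef_rot: [178.9, -0.4, 90.1]
ft_force: [-0.6, -0.5, 0.4]
width: 42.0
```

```bash
python3 - <<'E'
from h import *
c=wristcam();save(c,'w7.png');np.savez('w7.npz',**c);s=status.observe();print(s['t'],s['position'],s['eef_rot'],s['width'],s['ft_force'])
P=cloud(c);h,ss,v=cv2.split(cv2.cvtColor(c['pixels'],cv2.COLOR_RGB2HSV))
m=((h>8)&(h<32)&(ss>130)&(P[...,2]>40)&(P[...,2]<62)&(abs(P[...,0]-457)<14)).astype(np.uint8)
k,lab,st,ce=cv2.connectedComponentsWithStats(m);m=lab==1+st[1:,4].argmax()
print(axis(c,m,47));q=P[m]
for lo in range(210,360,20):
    w=q[(q[:,1]>lo)&(q[:,1]<lo+20)]
    if len(w): print(lo,'top z',np.percentile(w[:,2],90).round(1))
E
python3 t.py w7.npz
```

```text
29.675 [456.50083388 192.90069989 291.42736333] [178.91874434  -0.33942451  90.12781617] 42.08097768967858 [-1.08840433 -0.28662471 -0.99865408]
(array([457.60418701, 288.88876343]), np.float32(89.64562), (15.192760467529297, 146.58306884765625))
210 top z 52.2
230 top z 52.2
250 top z 52.2
270 top z 51.9
290 top z 52.0
310 top z 51.8
330 top z 51.9
350 top z 52.0
base [499.3 284.8] [ 63.3 146.6] 0.36
done dowel [530.9 287.7  54.3] 89.77 y 207.9 358.0
wood [313.  87.] 2981 x [436.8 478.2] y [213.8 359.2] z [34.6 52.8]
wood [371.  45.] 237 x [510.8 524.7] y [329.6 343.4] z [27.2 50.4]
wood [402.  44.] 184 x [541.4 554.8] y [329.7 343.3] z [40.7 51.5]
wood [366. 147.] 149 x [510.3 523.2] y [226.4 239.8] z [42.2 50. ]
wood [394. 147.] 127 x [541.1 554. ] y [226.4 239.8] z [43.  51.4]
```

View pics/w7.png

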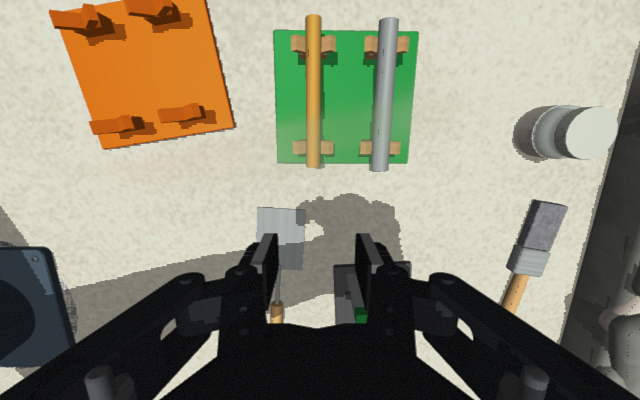

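The brass dowel lies from (314,15) to (314,167) across both wooden V-blocks of the empty lane. It is level, and the done dowel hasn't moved. I'm handing in the job.

```bash
python3 -c "
from bench import bot,status
print(bot.job_done(), status.observe()['t'])"
```

```text
the job is handed in; nothing more can be done
the job is handed in; nothing more can be done
```

The dowel was gauged as asked and now lies in the empty lane of the green tray. I handed the job in at about 30 s on the robot's clock, well under the 67 s limit.

- **Go gap:** I took the brass dowel from the grey rack and lowered it level through the green gap. I felt no contact force on the way through.
- **No-go jaws:** they stopped the dowel with its centre at about z = 59 mm. I leaned on it with about 10 N net of its weight for about 1.3 s. The highest reading was about 10.6 N net vertically, with about 4 N sideways because the dowel sat slightly off-centre. Forces were read only at the end of each move, so a short peak in between would not have shown.
- **Tray:** I drew it straight out, set it down until both V-blocks carried it, then opened the fingers and backed away.

**Last checks:** the wrist view shows the dowel level in both V-blocks at x = 457.6 mm, against an expected lane centre of about 457.8 mm. The done dowel has not moved.
- **Top-height reading:** the dowel's top read 52 mm instead of 53.3 mm, within the camera's 2 mm calibration.
- **Centre along the lane:** the final fit gave y = 289 mm because its mask missed part of the near end. The full outline gives about 286 mm, against 285 mm for the lane.
- **Finger opening:** it read about 14 mm on the 16 mm dowel throughout, but the grip was steady.
- **Not re-measured:** I did not check the rack's other dowel or the loose items again at the end. The arm was not moved close to any of them except the rack's other dowel.

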